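# Load the spatula and start the sanitiser

### The arm

A 6-joint arm with a two-finger parallel gripper is mounted at the origin on the work surface. World frame = base frame: x ahead of the robot, y to its left, z up, the work surface at z = 0. Lengths are in mm, angles in rad, forces in N, time in s.
With the tool pointing down it reaches from about 300 to 775 mm from the base axis. Payload 14.6 kg.
Tool frame: the origin (TCP) lies between the finger pads; the fingertips stand manip.nose_length ahead of it and the grasp point (between the pads) lies 11 mm behind it (manip.nose_length is the distance from the TCP to the fingertips, in mm); z points along the fingers, y is the line along which they close (so a half turn about z gives the same grasp; the last joint's range is limited). The gripper opens to 94 mm and grips with 3 to 60 N. Pads are 16 mm wide; open, the fingers measure 119 mm over their backs; the gripper's body (75 mm by 177 mm) begins 78 mm behind the grasp point.
Start: joints at [1.11, 0.3, 1.521, -0, 1.321, -0.067], TCP at [211.032, 507.893, 213.446] pointing down, gripper open.
Joint ranges: [-3.03, 3.03], [-0.79, 2.21], [0.23, 2.52], [-1.04, 4.18], [0, 3.07], [-2.55, 2.55]. Speed limits (rad/s): [2.22, 2.22, 2.57, 3.14, 3.14, 3.14].

### API

Orientations are given as [roll, pitch, yaw] about the fixed x, y, z axes, in that order (R = Rz(yaw) Ry(pitch) Rx(roll)).
In Python, from cell import manip, cams, job gives the robot as it stands.
- The arm moves only by the tool jog_arm, never from a script. Its argument "commands" is a list of rows, each an object of numbers: "dx", "dy", "dz": the shift along the tool's x, y, z each as a share of 40 mm, from -1 to 1; "ax", "ay", "az": the turn, a rotation vector about the tool's x, y, z each as a share of 10 degrees, from -1 to 1; "gripper": the closure, from 0 (fully open) to 1 (shut). A call has 1 to 10 rows; each row shifts and turns the commanded pose from where the row before left it, along the tool's axes as they then stand; what a row does not reach is not made up. A row lasts 1/8 s, in which the tool goes at most 62.5 mm and 10.7 degrees, less where a joint would pass 70% of its speed; a pose out of reach is approached as far as the arm can. A call with a number of a shift or a turn outside -1 to 1 is refused whole. A call with a gripper value outside its range is refused whole. The fingers move at their own pace and stop on an object; "squeeze" is the grip in N (left out, the last holds). Time passes only in rows, so rows that do not move let the fingers close. It gives the time, the measured TCP pose, the force, the opening and the grip force at its end, in the units of the state.
- manip.read_state(): the state, without advancing time (a new reading comes with each control period).
- cams.camera(name): name is "scene" or "top" or "wrist"; returns a dict with "image" (480x640x3 uint8, red, green, blue), "fx", "fy", "cx", "cy" (pixels), "world_to_cam" (4x4, takes a point from world to camera coordinates). Camera axes: x right, y down, z forward; pixel columns grow to the right and rows downward; lengths in mm; the calibration is good to about 2 mm. A picture is of the moment at which its call begins. There is no depth.
- job.sign_off(): hands the job in; it is judged then, once.
The state is a dict: "clock": time; "joints": joint angles; "qd": joint speeds; "effort": joint torques, N m; "eef_pos": TCP position; "eef_rot": TCP orientation; "wrist_force": force on the tool from outside, world axes, zero at the start; "moment": the same for the moment, N m; "finger_gap": finger opening in mm; "finger_force": force on a finger pad.
Only numpy, scipy, OpenCV 4.12 (cv2) and the standard library are available. Lean on these libraries where they do the work, as an engineer would, in place of code of your own. Each camera call takes 0.05 s, during which the arm holds its last target. There are 200 camera calls.

### The job

Lay the sampling spatula down flat in the blue compartment of the sanitising tray, its handle end in the gap between the two orange blocks, set down rather than dropped. Then start the cycle on the sloped console, pressing fully but gently (a finger's push, never over 25 N on a key or its guard) one key at a time: green, then blue, then yellow, holding yellow down for a good second and a half before letting go. Do not press red, and leave the brush, bottles, cup and cap where they stand.

Things in the scene. Friction and masses are not known exactly. Their poses are not given: they have to be found in the camera images.
- spatula: sampling spatula lying flat on the table, 200 mm long along its x. Black handle from x = -100 to +10 mm, 18 mm wide, 14 mm high; neck 10 mm wide, 6 mm high; steel blade from x = +30 to +100 mm, 36 mm wide, 4 mm thick. Origin on its underside midway along its length; z up. About 90 g, balances near the origin.
- blade_end (a point): end of the spatula's blade, 100 mm from its origin along +x
- tray: white sanitising tray, 155 mm (x) by 240 mm (y), fixed; origin under its centre on the table, floor of its compartments 30 mm up. Two compartments run along y with steel walls 12 mm high and 5 mm thick: the one nearer the robot (-x side) is empty with a blue floor, the rear one holds a brush.
- slot (a point): centre of the floor of the blue compartment, axes as the tray. The compartment is 216 mm long (y) by 70 mm wide (x). At its -y end two orange blocks (20 mm wide, 30 mm long, 12 mm high) leave a gap 30 mm wide between them along the centre line, for the end of the spatula's handle only; the blade belongs at the +y end.
- console: grey key console, fixed, 256 mm wide (y), about 130 mm deep, 110 mm high at the back; origin on the table under the middle of its face. Its face slopes 0.5 rad from level towards the robot (-x side) and carries a row of four guarded keys, 58 mm apart, in any order of colour.
- mouth_green (a point): centre of the mouth of the guard around the green key (power); z points out of the sloped face, square to it, y along the row. Opening 36 mm (x) by 46 mm (y). The flat green key cap (28 by 32 mm) lies centred inside, its top somewhere between 30 and 37 mm below the mouth: how deep differs from key to key and is not reported.
- key_green (a joint): how far the green key is pushed in, in m: 0 up, 0.008 fully down against a hard stop. Moves along -z of its mouth; it counts as pressed from 0.005. Spring from 2.5 N at first, 6.2 N at 0.005, to 8.5 N fully down; it springs back when released.
- guard_green: the green key's unit: the guard is a square black tube with green rim, walls 4 mm, rim 46 mm proud of the console's face, the green key inside. Fixed on the console; origin 46 mm below the mouth, same axes
- mouth_blue (a point): centre of the mouth of the guard around the blue key (programme); z points out of the sloped face, square to it, y along the row. Opening 36 mm (x) by 46 mm (y). The flat blue key cap (28 by 32 mm) lies centred inside, its top somewhere between 30 and 37 mm below the mouth: how deep differs from key to key and is not reported.
- key_blue (a joint): how far the blue key is pushed in, in m: 0 up, 0.008 fully down against a hard stop. Moves along -z of its mouth; it counts as pressed from 0.005. Spring from 2.5 N at first, 6.2 N at 0.005, to 8.5 N fully down; it springs back when released.
- guard_blue: the blue key's unit: the guard is a square black tube with blue rim, walls 4 mm, rim 46 mm proud of the console's face, the blue key inside. Fixed on the console; origin 46 mm below the mouth, same axes
- mouth_yellow (a point): centre of the mouth of the guard around the yellow key (start); z points out of the sloped face, square to it, y along the row. Opening 36 mm (x) by 46 mm (y). The flat yellow key cap (28 by 32 mm) lies centred inside, its top somewhere between 30 and 37 mm below the mouth: how deep differs from key to key and is not reported.
- key_yellow (a joint): how far the yellow key is pushed in, in m: 0 up, 0.008 fully down against a hard stop. Moves along -z of its mouth; it counts as pressed from 0.005. Spring from 2.5 N at first, 6.2 N at 0.005, to 8.5 N fully down; it springs back when released.
- guard_yellow: the yellow key's unit: the guard is a square black tube with yellow rim, walls 4 mm, rim 46 mm proud of the console's face, the yellow key inside. Fixed on the console; origin 46 mm below the mouth, same axes
- mouth_red (a point): centre of the mouth of the guard around the red key (emergency stop); z points out of the sloped face, square to it, y along the row. Opening 36 mm (x) by 46 mm (y). The flat red key cap (28 by 32 mm) lies centred inside, its top somewhere between 30 and 37 mm below the mouth: how deep differs from key to key and is not reported.
- key_red (a joint): how far the red key is pushed in, in m: 0 up, 0.008 fully down against a hard stop. Moves along -z of its mouth; it counts as pressed from 0.005. Spring from 2.5 N at first, 6.2 N at 0.005, to 8.5 N fully down; it springs back when released.
- guard_red: the red key's unit: the guard is a square black tube with red rim, walls 4 mm, rim 46 mm proud of the console's face, the red key inside. Fixed on the console; origin 46 mm below the mouth, same axes
- brush: flat brush with wooden handle lying in the tray's rear compartment, 150 mm long, 12 mm high; stays there
- amber_a: amber jar, yellow cap, 60 mm across, 120 mm tall; bystander, origin at the centre of its underside
- amber_b: amber bottle, black cap, 54 mm across, 110 mm tall; bystander, origin at the centre of its underside
- amber_c: amber bottle, red cap, 54 mm across, 110 mm tall; bystander, origin at the centre of its underside
- white_jar: white plastic bottle, 70 mm across, 130 mm tall; bystander, origin at the centre of its underside
- beaker: steel cup, 70 mm across, 80 mm tall; bystander, origin at the centre of its underside
- cap: loose yellow bottle cap, 36 mm across, 14 mm tall, lying on the table; bystander, origin at the centre of its underside
Mind the look-alikes: they are no part of the job. Leave any pink or turquoise look-alike of the spatula alone.

How it is judged (in metres and radians):
On the way, in this order (a step that is already met when the one before it is completed fails the run):
1. the spatula is carried down into the blue compartment (within 12 mm of its floor, blade at the +y end) while still in the fingers (x of spatula in the frame of slot between -0.02 and 0.02 m and y of spatula in the frame of slot between -0.015 and 0.015 m and y of blade_end in the frame of slot above 0.08 m and z of spatula in the frame of slot below 0.012 m and contact force between the fingers and spatula above 0.3 N), for 0.02 s.
2. it lies flat there, let go and still (x of spatula in the frame of slot between -0.02 and 0.02 m and y of spatula in the frame of slot between -0.015 and 0.015 m and y of blade_end in the frame of slot above 0.08 m and z of spatula in the frame of slot below 0.004 m and angle between spatula's own z axis and vertical below 0.045 rad and contact force between the fingers and spatula below 0.05 N and linear speed of spatula below 0.02 m/s), for 0.2 s.
3. green key pressed down (5 of its 8 mm or more) with the other keys up (value of joint key_green above 0.005 m and value of joint each of key_blue, key_yellow, key_red below 0.0015 m and x of spatula in the frame of slot between -0.02 and 0.02 m and y of spatula in the frame of slot between -0.015 and 0.015 m and y of blade_end in the frame of slot above 0.08 m and z of spatula in the frame of slot below 0.004 m and angle between spatula's own z axis and vertical below 0.045 rad and contact force between the fingers and spatula below 0.05 N), for 0.1 s.
4. then blue key pressed down with the others up (value of joint key_blue above 0.005 m and value of joint each of key_green, key_yellow, key_red below 0.0015 m and x of spatula in the frame of slot between -0.02 and 0.02 m and y of spatula in the frame of slot between -0.015 and 0.015 m and y of blade_end in the frame of slot above 0.08 m and z of spatula in the frame of slot below 0.004 m and angle between spatula's own z axis and vertical below 0.045 rad and contact force between the fingers and spatula below 0.05 N), for 0.1 s.
5. then yellow key pressed down and held for a full second with the others up (value of joint key_yellow above 0.005 m and value of joint each of key_green, key_blue, key_red below 0.0015 m and x of spatula in the frame of slot between -0.02 and 0.02 m and y of spatula in the frame of slot between -0.015 and 0.015 m and y of blade_end in the frame of slot above 0.08 m and z of spatula in the frame of slot below 0.004 m and angle between spatula's own z axis and vertical below 0.045 rad and contact force between the fingers and spatula below 0.05 N), for 1 s.
At the end, for the whole second after the job is handed in: The spatula lies flat (within 4 mm of the floor and 0.045 rad) and still in the blue compartment, its middle within 20 mm across and 15 mm along of the compartment's centre, blade at the +y end (blade end over 80 mm from centre), not touched by the fingers; all four keys are up (under 1.5 mm) (all of step 2 and value of joint each of key_green, key_blue, key_yellow, key_red below 0.0015 m).
It fails at once if the red emergency stop is pressed (over 3 mm) (value of joint key_red above 0.003 m).
It fails at once if a key or its guard is pushed with more than 25 N (contact force between anything else and guard_green above 25 N or contact force between anything else and guard_blue above 25 N or contact force between anything else and guard_yellow above 25 N or contact force between anything else and guard_red above 25 N).
It fails at once if a bottle, the cup or the cap is knocked over (tilted over 0.5 rad) or moved over 40 mm (angle between any of amber_a, amber_b, amber_c, white_jar, beaker, cap's own z axis and vertical above 0.5 rad or distance of any of amber_a, amber_b, amber_c, white_jar, beaker, cap from where it was at the start of the episode above 0.04 m).
It fails at once if the brush is moved over 30 mm (distance of brush from where it was at the start of the episode above 0.03 m).
It also fails if it takes over 64 s, if anything falls off the work surface, if the arm or the gripper's body presses on something with over 40 N, if the wrist force passes 120 N, or if a joint passes its speed limit or range.

## Working session

There is one attempt and no reset: what is moved stays moved. The work goes in short steps, Python scripts to look and compute and a tool call to move; the robot and the scene stay as the last step left them, time stands still between calls to the robot, and variables do not carry over. Pictures are saved under pics/ and viewed, at most 10 in all, crops included, and the job is handed in when it is done.

Besides the shell and the picture viewer there is one more tool, called after "Emit:" as a command line: name --argument value ..., lists and objects as JSON in quotes. jog_arm: Moves the arm, as the interface text tells. Shift numbers are shares of 40 mm and turn numbers shares of 10 degrees, none past 1 either way. Its arguments: {"type":"object","properties":{"commands":{"type":"array"},"squeeze":{"type":"number"}},"required":["commands"]}

```bash
mkdir -p pics; cat > h.py <<'E'
import numpy as np, cv2
from cell import manip, cams, job
def snap(n,f):
    c=cams.camera(n); cv2.imwrite(f,c["image"][:,:,::-1]); np.savez(f+".npz",**{k:c[k] for k in("image","fx","fy","cx","cy","world_to_cam")}); return c
def ray(c,u,v):
    T=np.array(c["world_to_cam"]);R=T[:3,:3];o=-R.T@T[:3,3]
    d=R.T@np.array([(u-c["cx"])/c["fx"],(v-c["cy"])/c["fy"],1.]);return o,d/np.linalg.norm(d)
def at_z(c,u,v,z):
    o,d=ray(c,u,v);return o+d*(z-o[2])/d[2]
def tri(c1,p1,c2,p2):
    o1,d1=ray(c1,*p1);o2,d2=ray(c2,*p2)
    s=np.linalg.lstsq(np.c_[d1,-d2],o2-o1,rcond=None)[0]
    a=o1+s[0]*d1;b=o2+s[1]*d2;return (a+b)/2,np.linalg.norm(a-b)
def proj(c,p):
    T=np.array(c["world_to_cam"]);q=T[:3,:3]@np.array(p)+T[:3,3];return q[0]/q[2]*float(c["fx"])+float(c["cx"]),q[1]/q[2]*float(c["fy"])+float(c["cy"])
E
python3 - <<'E'
from h import *
for n in("top","scene"):
    c=snap(n,f"pics/{n}0.png")
print(manip.nose_length, manip.read_state())
E
```

```text
8.0 {'clock': 0.1, 'joints': array([ 1.11038829e+00,  3.00407675e-01,  1.52149448e+00,  7.58750105e-06,
        1.32072147e+00, -6.65865900e-02]), 'qd': array([ 5.20818821e-04,  1.41213522e-05, -5.15320920e-04,  1.05539580e-03,
       -1.65307083e-04, -2.02314481e-04]), 'effort': array([ 1.85952325e-03, -5.32643473e+01, -3.53289449e+01,  7.09746312e-02,
        2.35034153e-02, -2.51344818e-05]), 'eef_pos': array([210.94080469, 507.69926796, 212.95775576]), 'eef_rot': array([-3.14056445e+00, -7.59316243e-05,  2.74776928e+00]), 'wrist_force': array([-0.06909374, -0.54332132, -0.41859259]), 'moment': array([ 0.03659578, -0.03474158,  0.0264886 ]), 'finger_force': 0.0, 'finger_gap': 93.95340574242783}
```

View pics/top0.png

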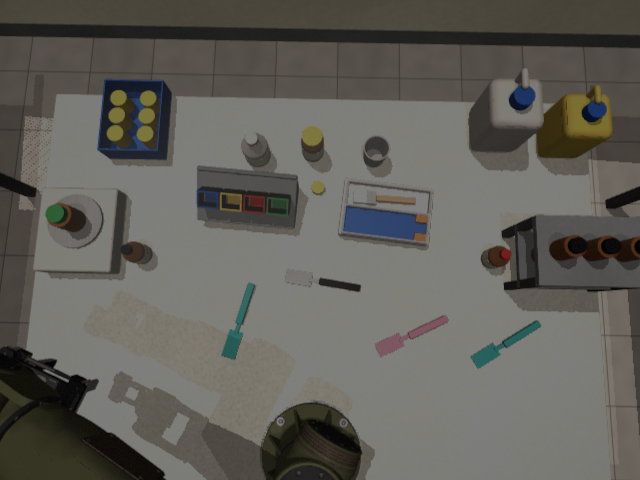

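View pics/scene0.png

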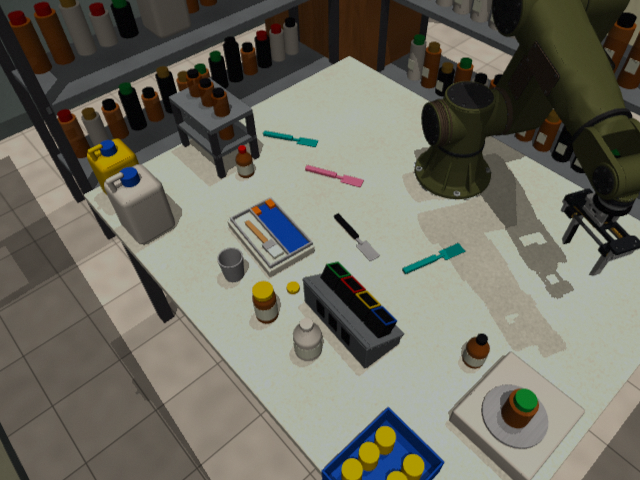

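Candidates (top view): turquoise spatulas (240,320) and (505,345), pink (412,336), and the black-handled one with steel blade (325,281), which matches the description. I'll check it in crops.

```bash
python3 - <<'E'
import cv2
a=cv2.imread("pics/top0.png")[150:300,190:440];cv2.imwrite("pics/top0c.png",cv2.resize(a,None,fx=3.2,fy=3.2,interpolation=cv2.INTER_CUBIC))
a=cv2.imread("pics/scene0.png")[190:370,220:410];cv2.imwrite("pics/scene0c.png",cv2.resize(a,None,fx=3.2,fy=3.2,interpolation=cv2.INTER_CUBIC))
E
```

```text
(no output)
```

View pics/top0c.png

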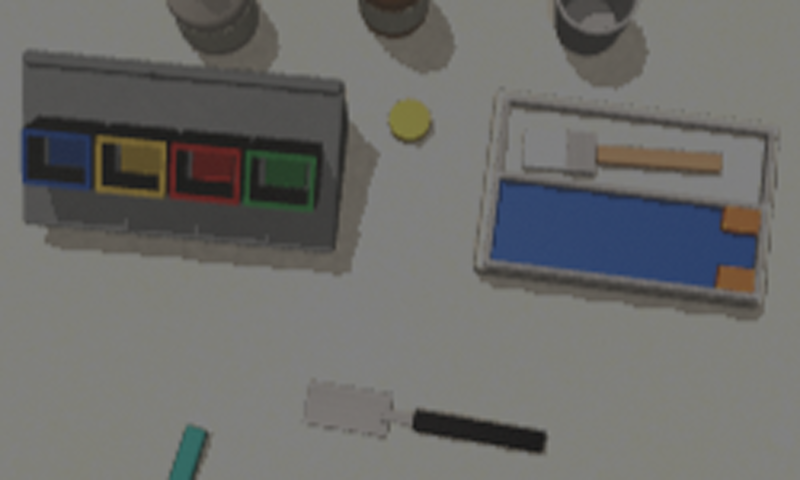

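View pics/scene0c.png

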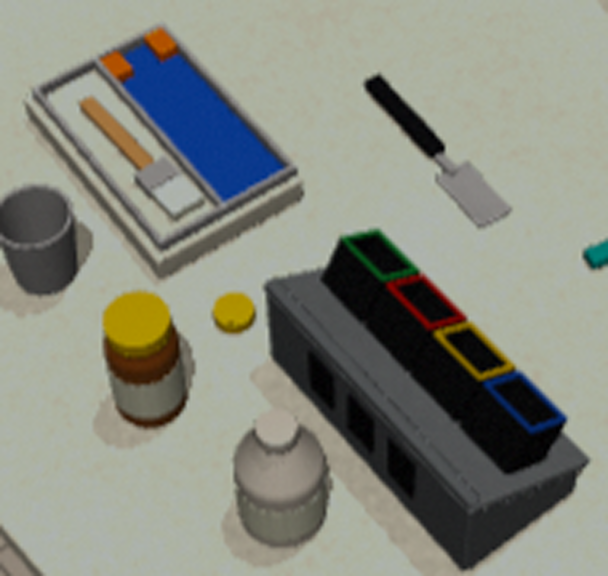

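The crop shows the black-handled steel-bladed spatula (full-frame pixels ~(325,281)). The key order from −y to +y is green, red, yellow, blue. The tray's blue side is nearer the robot, with orange blocks at its −y end. Next I triangulate.

```bash
python3 - <<'E'
from h import *
t=dict(np.load("pics/top0.png.npz"));s=dict(np.load("pics/scene0.png.npz"))
P=dict(hend=((545,441),(372,82)),hin=((415,420),(440,150)),blade=((306,407),(494,217)),blkR=((742,219),(118,66)),blkF=((737,278),(161,43)),
blue=((58,158),(525,401)),yel=((131,166),(473,349)),red=((206,172),(426,302)),green=((282,179),(379,256)),
trayNE=((772,131),(33,95)),trayNW=((500,92),(162,262)),traySW=((480,270),(300,170)),traySE=((760,305),(163,30)))
for k,(a,b) in P.items():
    a=(a[0]/3.2+190,a[1]/3.2+150);b=(b[0]/3.2+220,b[1]/3.2+190)
    p,e=tri(t,a,s,b);print(k,p.round(1),round(e,1))
E
```

```text
hend [ 414.2 -118.6    4.3] 4.7
hin [428.9 -10.6   8.2] 5.1
blade [441.   77.3   0. ] 3.0
blkR [ 597.4 -276.1   37.8] 5.4
blkF [ 548.4 -271.7   37.5] 4.6
blue [619.1 269.3 113.9] 3.8
yel [614.5 211.3 114.7] 1.6
red [610.5 154.1 113.5] 3.7
green [606.3  95.3 112.1] 4.2
trayNE [ 675.1 -304.6   31.9] 2.4
trayNW [705.  -76.1  24.2] 6.4
traySW [552.4 -63.   34.4] 1.1
traySE [ 529.  -293.8   24.7] 3.0
```

Emit:
jog_arm --commands '[{"az": 0.94}, {"az": 0.94}, {"az": 0.94}, {"az": 0.94}, {"az": 0.94}, {"az": 0.94}, {"az": 0.94}, {"az": 0.94}]'

```text
schema error: expected keys dx, dy, dz, ax, ay, az, gripper
```

Emit:
jog_arm --commands '[{"dx": -0.5, "dy": 0.3}, {"dx": -0.9, "dy": 0.52}, {"dx": -0.9, "dy": 0.52}, {"dx": -0.9, "dy": 0.52}, {"dx": -0.9, "dy": 0.52}, {"dx": -0.9, "dy": 0.52}, {"dx": -0.9, "dy": 0.52}, {"dx": -0.9, "dy": 0.52}, {"dx": -0.9, "dy": 0.52}, {"dx": -0.9, "dy": 0.52}]'

```text
schema error: expected keys dx, dy, dz, ax, ay, az, gripper
```

Emit:
jog_arm --commands '[{"dx": -0.9, "dy": 0.52}, {"dx": -0.9, "dy": 0.52}, {"dx": -0.9, "dy": 0.52}, {"dx": -0.9, "dy": 0.52}, {"dx": -0.4, "dy": 0.2}, {}]'

```text
schema error: expected keys dx, dy, dz, ax, ay, az, gripper
```

```bash
python3 - <<'E'
from h import *
print(manip.read_state());c=snap("wrist","pics/w1.png")
T=c["world_to_cam"];print((-T[:3,:3].T@T[:3,3]).round(1),T[2,:3].round(3),c["fx"])
# project expected points
for n,p in dict(hend=(414,-118,10),blade=(441,77,4),blkF=(548,-272,42),trSW=(552,-63,42)).items(): print(n,np.round(proj(c,p)))
E
```

```text
{'clock': 0.1, 'joints': array([ 1.11038829e+00,  3.00407675e-01,  1.52149448e+00,  7.58750105e-06,
        1.32072147e+00, -6.65865900e-02]), 'qd': array([ 5.20818821e-04,  1.41213522e-05, -5.15320920e-04,  1.05539580e-03,
       -1.65307083e-04, -2.02314481e-04]), 'effort': array([ 1.85952325e-03, -5.32643473e+01, -3.53289449e+01,  7.09746312e-02,
        2.35034153e-02, -2.51344818e-05]), 'eef_pos': array([210.94080469, 507.69926796, 212.95775576]), 'eef_rot': array([-3.14056445e+00, -7.59316243e-05,  2.74776928e+00]), 'wrist_force': array([-0.06909374, -0.54332132, -0.41859259]), 'moment': array([ 0.03659578, -0.03474158,  0.0264886 ]), 'finger_force': 0.0, 'finger_gap': 93.95340574242783}
[140.1 537.3 383.5] [ 0.24  -0.103 -0.965] 332.7349855536513
hend [-15. 504.]
blade [110. 475.]
blkF [-63. 616.]
trSW [ 53. 582.]
```

View pics/w1.png

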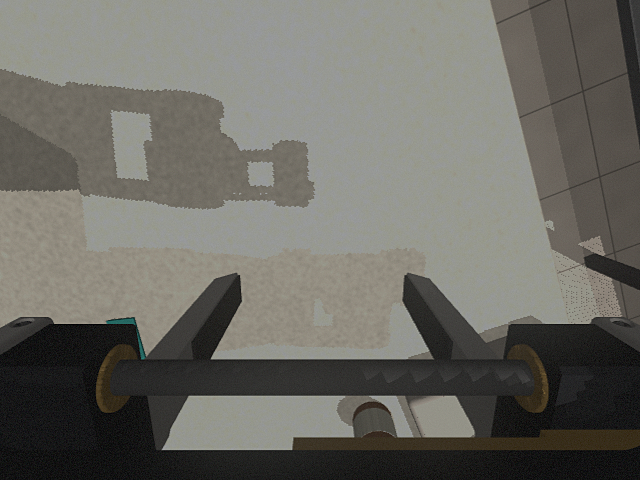

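The wrist picture shows only bare table, because the moves were refused. Each row needs all seven keys, so I'm resending them that way.

Emit:
jog_arm --commands '[{"dx": 0, "dy": 0, "dz": 0, "ax": 0, "ay": 0, "az": 0.94, "gripper": 0}, {"dx": 0, "dy": 0, "dz": 0, "ax": 0, "ay": 0, "az": 0.94, "gripper": 0}, {"dx": 0, "dy": 0, "dz": 0, "ax": 0, "ay": 0, "az": 0.94, "gripper": 0}, {"dx": 0, "dy": 0, "dz": 0, "ax": 0, "ay": 0, "az": 0.94, "gripper": 0}, {"dx": 0, "dy": 0, "dz": 0, "ax": 0, "ay": 0, "az": 0.94, "gripper": 0}, {"dx": 0, "dy": 0, "dz": 0, "ax": 0, "ay": 0, "az": 0.94, "gripper": 0}, {"dx": 0, "dy": 0, "dz": 0, "ax": 0, "ay": 0, "az": 0.94, "gripper": 0}, {"dx": 0, "dy": 0, "dz": 0, "ax": 0, "ay": 0, "az": 0.94, "gripper": 0}]'

```text
clock: 1.15
eef_pos: [211.0, 507.8, 213.2]
eef_rot: [-3.141, 0.001, 1.43]
wrist_force: [0.8, 0.8, 0.5]
finger_gap: 93.9
finger_force: 0.0
```

Emit:
jog_arm --commands '[{"dx": -0.5, "dy": 0.3, "dz": 0, "ax": 0, "ay": 0, "az": 0, "gripper": 0}, {"dx": -0.9, "dy": 0.52, "dz": 0, "ax": 0, "ay": 0, "az": 0, "gripper": 0}, {"dx": -0.9, "dy": 0.52, "dz": 0, "ax": 0, "ay": 0, "az": 0, "gripper": 0}, {"dx": -0.9, "dy": 0.52, "dz": 0, "ax": 0, "ay": 0, "az": 0, "gripper": 0}, {"dx": -0.9, "dy": 0.52, "dz": 0, "ax": 0, "ay": 0, "az": 0, "gripper": 0}, {"dx": -0.9, "dy": 0.52, "dz": 0, "ax": 0, "ay": 0, "az": 0, "gripper": 0}, {"dx": -0.9, "dy": 0.52, "dz": 0, "ax": 0, "ay": 0, "az": 0, "gripper": 0}, {"dx": -0.9, "dy": 0.52, "dz": 0, "ax": 0, "ay": 0, "az": 0, "gripper": 0}, {"dx": -0.9, "dy": 0.52, "dz": 0, "ax": 0, "ay": 0, "az": 0, "gripper": 0}, {"dx": -0.9, "dy": 0.52, "dz": 0, "ax": 0, "ay": 0, "az": 0, "gripper": 0}]'

```text
clock: 2.4
eef_pos: [362.2, 138.8, 213.5]
eef_rot: [3.141, -0.0, 1.435]
wrist_force: [0.6, 0.6, 0.6]
finger_gap: 93.8
finger_force: 0.0
```

Emit:
jog_arm --commands '[{"dx": -0.9, "dy": 0.52, "dz": 0, "ax": 0, "ay": 0, "az": 0, "gripper": 0}, {"dx": -0.9, "dy": 0.52, "dz": 0, "ax": 0, "ay": 0, "az": 0, "gripper": 0}, {"dx": -0.9, "dy": 0.52, "dz": 0, "ax": 0, "ay": 0, "az": 0, "gripper": 0}, {"dx": -0.9, "dy": 0.52, "dz": 0, "ax": 0, "ay": 0, "az": 0, "gripper": 0}, {"dx": -0.4, "dy": 0.2, "dz": 0, "ax": 0, "ay": 0, "az": 0, "gripper": 0}, {"dx": 0, "dy": 0, "dz": 0, "ax": 0, "ay": 0, "az": 0, "gripper": 0}]'

```text
clock: 3.15
eef_pos: [430.6, -30.9, 213.2]
eef_rot: [-3.141, -0.0, 1.434]
wrist_force: [-0.4, -0.8, -0.5]
finger_gap: 94.0
finger_force: 0.0
```

```bash
python3 - <<'E'
from h import *
print(manip.read_state());c=snap("wrist","pics/w2.png")
T=c["world_to_cam"];print((-T[:3,:3].T@T[:3,3]).round(1),T[2,:3].round(3),c["fx"])
for n,p in dict(hend=(414,-118,10),hin=(429,-11,10),blade=(441,77,4),blkF=(548,-272,42),trSW=(552,-63,42)).items(): print(n,np.round(proj(c,p)))
E
```

```text
{'clock': 3.15, 'joints': array([-1.56574963e-01,  3.31468916e-02,  1.83287345e+00,  1.09223551e-04,
        1.27625876e+00, -1.97103669e-02]), 'qd': array([ 0.03615312, -0.01682258,  0.01658909,  0.00363697,  0.00313315,
        0.02022289]), 'effort': array([ -1.99403711, -35.85967898, -35.44276714,  -0.03737077,
        -0.04096778,  -0.4439501 ]), 'eef_pos': array([430.56780716, -30.89145646, 213.19951009]), 'eef_rot': array([-3.14090840e+00, -1.18007061e-04,  1.43389995e+00]), 'wrist_force': array([-0.42650892, -0.82418296, -0.47302744]), 'moment': array([-0.06159753,  0.04372239,  0.02119288]), 'finger_force': 0.0, 'finger_gap': 93.99235782855169}
[440.   44.4 383.8] [-0.036 -0.26  -0.965] 332.7349855536513
hend [319. 292.]
hin [319. 204.]
blade [319. 121.]
blkF [444. 404.]
trSW [440. 241.]
```

View pics/w2.png

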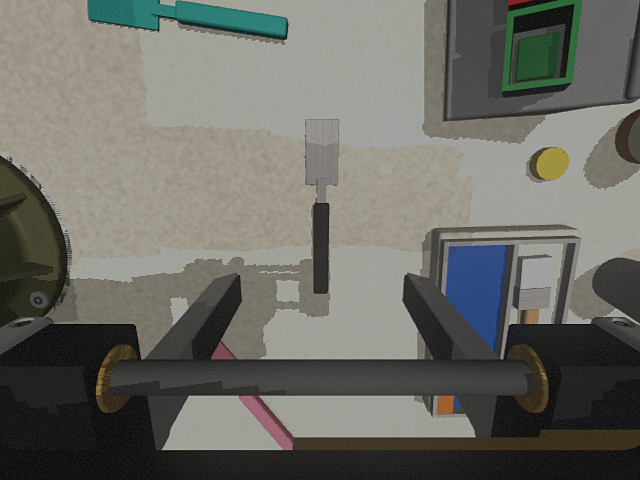

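The wrist view confirms the spatula: handle end at (321,293), neck at (321,204), blade end at (322,120). These match the predictions within 2 px, so I go down and grasp.

Emit:
jog_arm --commands '[{"dx": 0.2, "dy": 0, "dz": 0.6, "ax": 0, "ay": 0, "az": 0, "gripper": 0}, {"dx": 0, "dy": 0, "dz": 1, "ax": 0, "ay": 0, "az": 0, "gripper": 0}, {"dx": 0, "dy": 0, "dz": 1, "ax": 0, "ay": 0, "az": 0, "gripper": 0}, {"dx": 0, "dy": 0, "dz": 1, "ax": 0, "ay": 0, "az": 0, "gripper": 0}, {"dx": 0, "dy": 0, "dz": 0.8, "ax": 0, "ay": 0, "az": 0, "gripper": 0.3}, {"dx": 0, "dy": 0, "dz": 0.4, "ax": 0, "ay": 0, "az": 0, "gripper": 0.3}, {"dx": 0, "dy": 0, "dz": 0.25, "ax": 0, "ay": 0, "az": 0, "gripper": 0.3}, {"dx": 0, "dy": 0, "dz": 0, "ax": 0, "ay": 0, "az": 0, "gripper": 0.3}]' --squeeze 20

```text
clock: 4.2
eef_pos: [431.5, -22.1, 11.4]
eef_rot: [-3.141, -0.0, 1.436]
wrist_force: [-0.6, -0.4, 0.7]
finger_gap: 66.1
finger_force: 0.0
```

Emit:
jog_arm --commands '[{"dx": 0, "dy": 0, "dz": 0, "ax": 0, "ay": 0, "az": 0, "gripper": 0.6}, {"dx": 0, "dy": 0, "dz": 0, "ax": 0, "ay": 0, "az": 0, "gripper": 0.8}, {"dx": 0, "dy": 0, "dz": 0, "ax": 0, "ay": 0, "az": 0, "gripper": 1}, {"dx": 0, "dy": 0, "dz": 0, "ax": 0, "ay": 0, "az": 0, "gripper": 1}, {"dx": 0, "dy": 0, "dz": 0, "ax": 0, "ay": 0, "az": 0, "gripper": 1}, {"dx": 0, "dy": 0, "dz": 0, "ax": 0, "ay": 0, "az": 0, "gripper": 1}]' --squeeze 20

```text
clock: 4.95
eef_pos: [431.8, -22.8, 11.5]
eef_rot: [-3.142, -0.0, 1.435]
wrist_force: [-0.6, 0.3, 1.5]
finger_gap: 17.9
finger_force: 20.0
```

Emit:
jog_arm --commands '[{"dx": 0, "dy": 0, "dz": -0.5, "ax": 0, "ay": 0, "az": 0, "gripper": 1}, {"dx": 0, "dy": 0, "dz": -1, "ax": 0, "ay": 0, "az": 0, "gripper": 1}, {"dx": 0, "dy": 0, "dz": -1, "ax": 0, "ay": 0, "az": 0, "gripper": 1}, {"dx": 0, "dy": 0, "dz": -1, "ax": 0, "ay": 0, "az": 0, "gripper": 1}, {"dx": 0, "dy": 0, "dz": -0.8, "ax": 0, "ay": 0, "az": 0, "gripper": 1}, {"dx": -0.7, "dy": 0.6, "dz": 0, "ax": 0, "ay": 0, "az": 0, "gripper": 1}, {"dx": -0.9, "dy": 0.8, "dz": 0, "ax": 0, "ay": 0, "az": 0, "gripper": 1}, {"dx": -0.9, "dy": 0.8, "dz": 0, "ax": 0, "ay": 0, "az": 0, "gripper": 1}, {"dx": -0.9, "dy": 0.8, "dz": 0, "ax": 0, "ay": 0, "az": 0, "gripper": 1}, {"dx": -0.4, "dy": 0.2, "dz": 0, "ax": 0, "ay": 0, "az": 0, "gripper": 1}]'

```text
clock: 6.2
eef_pos: [538.5, -192.4, 182.6]
eef_rot: [-3.141, -0.0, 1.434]
wrist_force: [0.2, 0.6, -0.4]
finger_gap: 17.7
finger_force: 20.0
```

Emit:
jog_arm --commands '[{"dx": 0, "dy": 0, "dz": 0, "ax": 0, "ay": 0, "az": 0, "gripper": 1}, {"dx": 0, "dy": 0, "dz": 0, "ax": 0, "ay": 0, "az": 0, "gripper": 1}]'

```text
clock: 6.45
eef_pos: [537.6, -189.7, 183.5]
eef_rot: [-3.141, -0.0, 1.436]
wrist_force: [-0.8, -0.2, -0.9]
finger_gap: 17.9
finger_force: 20.0
```

```bash
python3 - <<'E'
from h import *
print(manip.read_state());c=snap("wrist","pics/w3.png")
x=np.array([.9954,-.0958,0]);y=np.array([.0958,.9954,0]);s=np.array([582,-181.5,30])
for n,(a,b,z) in dict(blkR=(25,-93,12),blkF=(-25,-93,12),slotNWtop=(35,108,12),slotSWtop=(-35,108,12),SWfl=(-35,108,0),NWfl=(35,108,0)).items(): print(n,np.round(proj(c,s+a*x+b*y+[0,0,z])))
E
```

```text
{'clock': 6.45, 'joints': array([-4.03464434e-01,  3.69678236e-01,  1.49932787e+00,  1.57918508e-04,
        1.27287904e+00, -2.68609728e-01]), 'qd': array([ 0.00749235, -0.00716343, -0.00062851,  0.00014165, -0.00156712,
       -0.00174781]), 'effort': array([-8.33720975e-01, -5.62388062e+01, -3.52646756e+01,  4.51945898e-02,
        2.53339199e-02, -1.05046603e-02]), 'eef_pos': array([ 537.62939537, -189.66639777,  183.53303472]), 'eef_rot': array([-3.14135070e+00, -2.23162422e-04,  1.43589522e+00]), 'wrist_force': array([-0.83084472, -0.15827973, -0.91202055]), 'moment': array([-0.06706655,  0.04240641, -0.00171359]), 'finger_force': 19.98976618051529, 'finger_gap': 17.862135374925042}
blkR [392. 307.]
blkF [344. 309.]
slotNWtop [408.  95.]
slotSWtop [327.  99.]
SWfl [327. 101.]
NWfl [405.  98.]
```

View pics/w3.png

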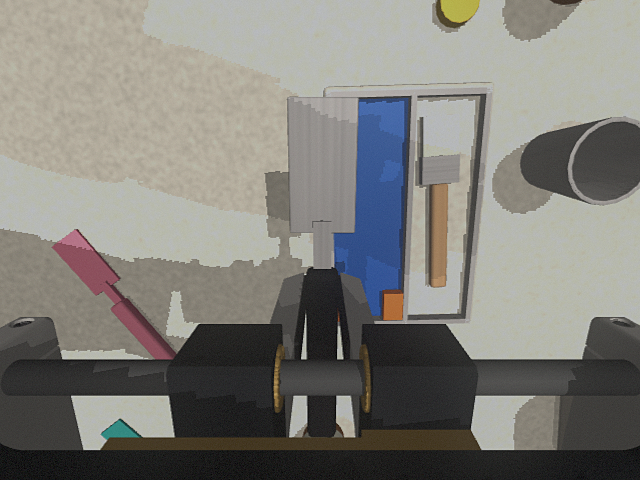

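```bash
python3 - <<'E'
from h import *
c=dict(np.load("pics/w3.png.npz"))
from scipy.optimize import least_squares
L=[((15,-78,12),(383,290)),((35,-78,12),(403.5,290)),((35,108,0),(410,97)),((15,-108,12),(383,319)),((35,-108,12),(402.5,319))]
def f(p,full=0):
    k=p[2];r=[]
    for (a,b,z),q in L:
        w=[p[0]+a*np.cos(k)-b*np.sin(k),p[1]+a*np.sin(k)+b*np.cos(k),30+z];r+=list(np.subtract(proj(c,w),q))
    return np.array(r)
o=least_squares(f,[582,-181.5,-.095]);print(o.x,o.fun.round(1))
# held spatula: TCP proj and blade end
print(proj(c,[537.63,-189.67,183.5]), at_z(c,323,97,174.5), at_z(c,323,233,174.5))
b=np.array([537.63,-189.67,174.5])+103*np.array([.1345,.991,0]);print(proj(c,b))
E
```

```text
[ 5.84849547e+02 -1.78989456e+02 -1.17027218e-01] [ 0.7  1.9 -0.1  1.6  0.  -2.  -0.2 -0.3 -0.4 -0.6]
(np.float64(323.5747250239921), np.float64(293.86385326690004)) [550.95995199 -88.09014215 174.5       ] [ 541.66929289 -157.38716769  174.5       ]
(np.float64(323.90769369860715), np.float64(95.79226611337248))
```

The picture shows the rear orange block at (393,305), the blue corner at (410,97) and the blade end at (323,97). The fit is good, so I carry the spatula over the slot and lower it.

Emit:
jog_arm --commands '[{"dx": 0, "dy": 0, "dz": 0, "ax": 0, "ay": 0, "az": -0.17, "gripper": 1}, {"dx": 0.15, "dy": 0.5, "dz": 0, "ax": 0, "ay": 0, "az": 0, "gripper": 1}, {"dx": 0.15, "dy": 0.63, "dz": 0, "ax": 0, "ay": 0, "az": 0, "gripper": 1}, {"dx": 0, "dy": 0, "dz": 0.6, "ax": 0, "ay": 0, "az": 0, "gripper": 1}, {"dx": 0, "dy": 0, "dz": 0.8, "ax": 0, "ay": 0, "az": 0, "gripper": 1}, {"dx": 0, "dy": 0, "dz": 0.7, "ax": 0, "ay": 0, "az": 0, "gripper": 1}, {"dx": 0, "dy": 0, "dz": 0.5, "ax": 0, "ay": 0, "az": 0, "gripper": 1}, {"dx": 0, "dy": 0, "dz": 0, "ax": 0, "ay": 0, "az": 0, "gripper": 1}, {"dx": 0, "dy": 0, "dz": 0, "ax": 0, "ay": 0, "az": 0, "gripper": 1}]'

```text
clock: 7.62
eef_pos: [584.7, -183.4, 80.6]
eef_rot: [3.14, 0.0, 1.466]
wrist_force: [-0.2, 0.2, -1.3]
finger_gap: 17.9
finger_force: 20.0
```

```bash
python3 - <<'E'
from h import *
print(manip.read_state()["eef_pos"]);c=snap("wrist","pics/w4.png");t=snap("top","pics/t4.png")
a=c["image"][60:340,220:500,::-1];a=cv2.resize(a,(400,400),interpolation=cv2.INTER_CUBIC)
b=t["image"][165:260,325:445,::-1];b=cv2.resize(b,(400,317),interpolation=cv2.INTER_CUBIC);b=np.vstack([b,np.zeros((83,400,3),np.uint8)])
cv2.imwrite("pics/m4.png",np.hstack([a,b]))
E
```

```text
[ 584.71610162 -183.44651515   80.63321978]
```

View pics/m4.png

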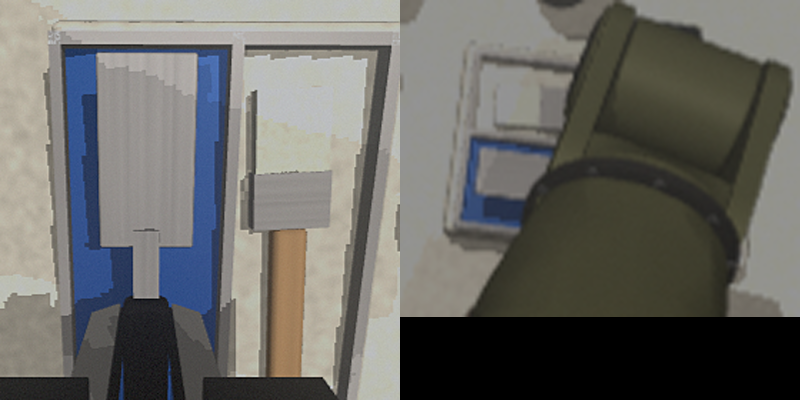

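The crop shows the blade centred between the walls (blade centre about 146, compartment centre 147.5) and parallel to them. Now I lower it.

Emit:
jog_arm --commands '[{"dx": 0, "dy": 0, "dz": 0.4, "ax": 0, "ay": 0, "az": 0, "gripper": 1}, {"dx": 0, "dy": 0, "dz": 0.3, "ax": 0, "ay": 0, "az": 0, "gripper": 1}, {"dx": 0, "dy": 0, "dz": 0.15, "ax": 0, "ay": 0, "az": 0, "gripper": 1}, {"dx": 0, "dy": 0, "dz": 0.08, "ax": 0, "ay": 0, "az": 0, "gripper": 1}, {"dx": 0, "dy": 0, "dz": 0, "ax": 0, "ay": 0, "az": 0, "gripper": 1}, {"dx": 0, "dy": 0, "dz": 0, "ax": 0, "ay": 0, "az": 0, "gripper": 1}]'

```text
clock: 8.48
eef_pos: [584.4, -183.6, 42.5]
eef_rot: [3.141, 0.0, 1.465]
wrist_force: [-0.0, 0.6, -1.0]
finger_gap: 17.8
finger_force: 20.0
```

Emit:
jog_arm --commands '[{"dx": 0, "dy": 0, "dz": 0.03, "ax": 0, "ay": 0, "az": 0, "gripper": 1}, {"dx": 0, "dy": 0, "dz": 0, "ax": 0, "ay": 0, "az": 0, "gripper": 1}, {"dx": 0, "dy": 0, "dz": 0, "ax": 0, "ay": 0, "az": 0, "gripper": 1}]'

```text
clock: 8.85
eef_pos: [584.5, -183.6, 41.5]
eef_rot: [3.141, 0.0, 1.465]
wrist_force: [-0.5, 1.3, 5.5]
finger_gap: 17.6
finger_force: 20.0
```

Emit:
jog_arm --commands '[{"dx": 0, "dy": 0, "dz": 0, "ax": 0, "ay": 0, "az": 0, "gripper": 0.76}, {"dx": 0, "dy": 0, "dz": 0, "ax": 0, "ay": 0, "az": 0, "gripper": 0.7}, {"dx": 0, "dy": 0, "dz": 0, "ax": 0, "ay": 0, "az": 0, "gripper": 0.7}, {"dx": 0, "dy": 0, "dz": 0, "ax": 0, "ay": 0, "az": 0, "gripper": 0.7}, {"dx": 0, "dy": 0, "dz": -0.3, "ax": 0, "ay": 0, "az": 0, "gripper": 0.7}, {"dx": 0, "dy": 0, "dz": -0.8, "ax": 0, "ay": 0, "az": 0, "gripper": 0.7}, {"dx": 0, "dy": 0, "dz": -1, "ax": 0, "ay": 0, "az": 0, "gripper": 0.7}, {"dx": 0, "dy": 0, "dz": -1, "ax": 0, "ay": 0, "az": 0, "gripper": 0.7}, {"dx": 0, "dy": 0, "dz": -1, "ax": 0, "ay": 0, "az": 0, "gripper": 1}, {"dx": 0, "dy": 0, "dz": 0, "ax": 0, "ay": 0, "az": 0, "gripper": 1}]'

```text
clock: 10.1
eef_pos: [585.3, -183.9, 209.3]
eef_rot: [3.135, 0.002, 1.465]
wrist_force: [0.2, -0.2, -0.1]
finger_gap: 11.4
finger_force: 0.0
```

```bash
python3 - <<'E'
from h import *
s=manip.read_state();print(s["eef_pos"],s["eef_rot"],s["finger_gap"],s["joints"].round(2));c=snap("wrist","pics/w5.png")
p=np.array([584,-180,30])
k=-.105;x=np.array([np.cos(k),np.sin(k),0]);y=np.array([-x[1],x[0],0])
for a,b,z in((0,100,4),(0,30,4),(35,108,0),(-35,108,0)): print(a,b,np.round(proj(c,p+a*x+b*y+[0,0,z])))
s=c["image"][:,:,::-1];cv2.imwrite("pics/w5c.png",cv2.resize(s[60:380,180:500],(600,600),interpolation=cv2.INTER_CUBIC))
E
```

```text
[ 585.28824466 -183.90637849  209.31144069] [3.13537995e+00 1.62791411e-03 1.46494838e+00] 11.433951267500035 [-0.36  0.44  1.34  0.    1.36 -0.26]
0 100 [320. 122.]
0 30 [320. 194.]
35 108 [355. 114.]
-35 108 [284. 114.]
```

View pics/w5c.png

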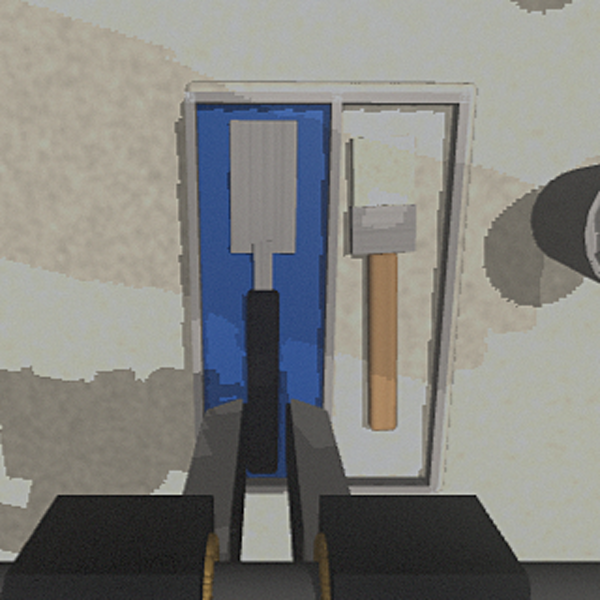

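The crop shows the spatula lying in the blue compartment: blade end about 9 mm from the +y wall, centred, handle running to the −y end. Now I turn the tool and go to the console.

Emit:
jog_arm --commands '[{"dx": 0, "dy": 0, "dz": 0, "ax": 0, "ay": 0, "az": -0.92, "gripper": 1}, {"dx": 0, "dy": 0, "dz": 0, "ax": 0, "ay": 0, "az": -0.92, "gripper": 1}, {"dx": 0, "dy": 0, "dz": 0, "ax": 0, "ay": 0, "az": -0.92, "gripper": 1}, {"dx": 0, "dy": 0, "dz": 0, "ax": 0, "ay": 0, "az": -0.92, "gripper": 1}, {"dx": 0, "dy": 0, "dz": 0, "ax": 0, "ay": 0, "az": -0.92, "gripper": 1}, {"dx": 0, "dy": 0, "dz": 0, "ax": 0, "ay": 0, "az": -0.92, "gripper": 1}, {"dx": 0, "dy": 0, "dz": 0, "ax": 0, "ay": 0, "az": -0.92, "gripper": 1}, {"dx": 0, "dy": 0, "dz": 0, "ax": 0, "ay": 0, "az": -0.92, "gripper": 1}, {"dx": 0, "dy": 0, "dz": 0, "ax": 0, "ay": 0, "az": -0.92, "gripper": 1}, {"dx": 0, "dy": 0, "dz": 0, "ax": 0, "ay": 0, "az": -0.92, "gripper": 1}]'

```text
clock: 11.4
eef_pos: [583.9, -183.4, 204.0]
eef_rot: [3.141, -0.002, 3.076]
wrist_force: [0.1, 0.4, 0.2]
finger_gap: 0.5
finger_force: 0.0
```

Emit:
jog_arm --commands '[{"dx": 0.15, "dy": 0.5, "dz": 0, "ax": 0, "ay": 0, "az": 0, "gripper": 1}, {"dx": 0.15, "dy": 0.9, "dz": 0, "ax": 0, "ay": 0, "az": 0, "gripper": 1}, {"dx": 0.15, "dy": 1, "dz": 0, "ax": 0, "ay": 0, "az": 0, "gripper": 1}, {"dx": 0.15, "dy": 1, "dz": 0, "ax": 0, "ay": 0, "az": 0, "gripper": 1}, {"dx": 0.15, "dy": 1, "dz": 0, "ax": 0, "ay": 0, "az": 0, "gripper": 1}, {"dx": 0.15, "dy": 1, "dz": 0, "ax": 0, "ay": 0, "az": 0, "gripper": 1}, {"dx": 0.15, "dy": 1, "dz": 0, "ax": 0, "ay": 0, "az": 0, "gripper": 1}, {"dx": 0.15, "dy": 1, "dz": 0, "ax": 0, "ay": 0, "az": 0, "gripper": 1}, {"dx": 0.15, "dy": 1, "dz": 0, "ax": 0, "ay": 0, "az": 0, "gripper": 1}, {"dx": 0.1, "dy": 0.8, "dz": 0, "ax": 0, "ay": 0, "az": 0, "gripper": 1}]'

```text
clock: 12.65
eef_pos: [551.2, 189.9, 204.6]
eef_rot: [-3.141, -0.001, 3.068]
wrist_force: [0.2, -0.3, -0.1]
finger_gap: 0.4
finger_force: 0.0
```

Emit:
jog_arm --commands '[{"dx": 0, "dy": 0, "dz": 0, "ax": 0, "ay": -0.955, "az": 0, "gripper": 1}, {"dx": 0, "dy": 0, "dz": 0, "ax": 0, "ay": -0.955, "az": 0, "gripper": 1}, {"dx": 0, "dy": 0, "dz": 0, "ax": 0, "ay": -0.955, "az": 0, "gripper": 1}, {"dx": 0, "dy": 0, "dz": 0, "ax": 0, "ay": 0, "az": 0, "gripper": 1}, {"dx": 0, "dy": 0, "dz": 0, "ax": 0, "ay": 0, "az": 0, "gripper": 1}]'

```text
clock: 13.28
eef_pos: [552.5, 188.0, 205.4]
eef_rot: [3.141, 0.498, 3.069]
wrist_force: [-0.2, -0.7, -0.7]
finger_gap: 0.3
finger_force: 0.0
```

```bash
cat >> h.py <<'E'
HUE=dict(green=(50,75),blue=(105,125),yellow=(18,32),red=(172,8))
def rims(c,guess):
    im=cv2.cvtColor(c["image"],cv2.COLOR_RGB2HSV);out={}
    for k,(a,b) in HUE.items():
        h=im[...,0];m=((h>=a)&(h<=b)) if a<b else ((h>=a)|(h<=b))
        m&=(im[...,1]>110)&(im[...,2]>40);m=m.astype(np.uint8)
        u,v=proj(c,guess[k]);w=np.zeros_like(m);cv2.circle(w,(int(u),int(v)),45,1,-1)
        n,l,s,_=cv2.connectedComponentsWithStats(m*w)
        if n<2: continue
        i=1+np.argmax(s[1:,4]);ys,xs=np.where(l==i);p=np.c_[xs,ys].astype(np.float32)
        r=cv2.minAreaRect(p);out[k]=(np.round(r[0],1),np.round(r[1],1),round(r[2],1),(round(u),round(v)),len(xs))
    return out
G=dict(blue=(619.1,269.3,113.9),yellow=(614.5,211.3,114.7),red=(610.5,154.1,113.5),green=(606.3,95.3,112.1))
E
python3 - <<'E'
from h import *
s=manip.read_state();print(s["eef_pos"],s["eef_rot"],s["joints"].round(2))
c=snap("wrist","pics/w6.png")
for k,v in rims(c,G).items(): print(k,v)
E
```

```text
[552.54170748 187.9880539  205.40886257] [3.14055058 0.49753239 3.06879554] [ 0.35  0.16  1.79 -0.29  0.75 -0.98]
green (array([221.5, 253. ]), array([48., 65.]), 90.0, (221, 252), 1704)
blue (array([420., 254.]), array([64., 48.]), 0.0, (419, 254), 1693)
yellow (array([354.5, 253.5]), array([63., 49.]), 0.0, (353, 254), 1811)
red (array([287. , 253.5]), array([49., 62.]), 90.0, (288, 254), 1849)
```

View pics/w6.png

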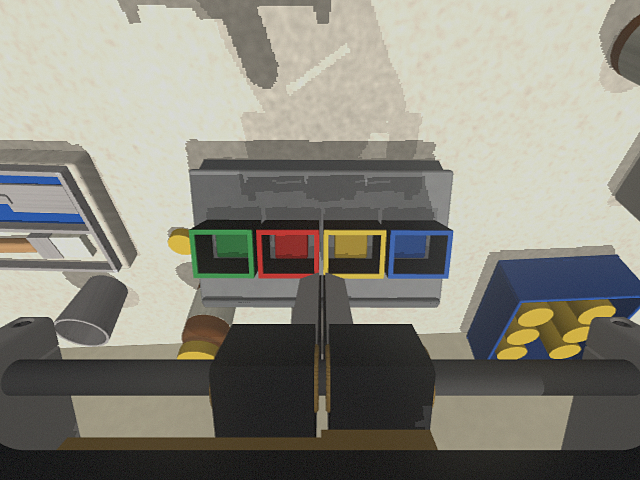

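The view shows the four rims in a level row: green (221,253), red (287,253), yellow (354,253), blue (420,254). All are within 1–2 px of prediction and the tool is square to the face. Next I work out the moves.

```bash
cat >> h.py <<'E'
def togo():
    from scipy.spatial.transform import Rotation as Ro
    s=manip.read_state();R=Ro.from_euler("xyz",s["eef_rot"]).as_matrix()
    for k in G: print(k,(R.T@(np.array(G[k])-s["eef_pos"])-[0,0,8]).round(1))
E
python3 - <<'E'
from h import *
togo()
# tune mouth: wrist-only ray on mean plane vs triangulated from top
c=dict(np.load("pics/w6.png.npz"));t=dict(np.load("pics/top0.png.npz"))
r=rims(c,G);q=rims(t,G) 
for k in G:
    print(k,tri(c,r[k][0],t,q[k][0]),q[k][1:3]) if k in q else 0
E
```

```text
blue [ -9.   86.  101.2]
yellow [ -9.1  27.8 100.3]
red [ -8.7 -29.5 101.3]
green [ -8.1 -88.5 102.6]
blue (array([621.9942842 , 271.29121623, 110.94102703]), np.float64(0.2605784248489109)) (array([18., 20.]), 90.0)
yellow (array([616.62949874, 212.87358663, 111.56419351]), np.float64(0.2549521725853153)) (array([23.1, 17.6]), 5.7)
red (array([611.38991543, 153.9892419 , 113.16887283]), np.float64(1.9596343003196763)) (array([22.7, 17.6]), 5.7)
green (array([607.16646136, 109.66165727, 124.29505368]), np.float64(27.61089503876474)) (array([6., 0.]), -90.0)
```

Emit:
jog_arm --commands '[{"dx": -0.08, "dy": -0.6, "dz": 0, "ax": 0, "ay": 0, "az": 0, "gripper": 1}, {"dx": -0.08, "dy": -0.9, "dz": 0, "ax": 0, "ay": 0, "az": 0, "gripper": 1}, {"dx": -0.06, "dy": -0.7, "dz": 0, "ax": 0, "ay": 0, "az": 0, "gripper": 1}, {"dx": 0, "dy": 0, "dz": 0.6, "ax": 0, "ay": 0, "az": 0, "gripper": 1}, {"dx": 0, "dy": 0, "dz": 0.9, "ax": 0, "ay": 0, "az": 0, "gripper": 1}, {"dx": 0, "dy": 0, "dz": 0.6, "ax": 0, "ay": 0, "az": 0, "gripper": 1}, {"dx": 0, "dy": 0, "dz": 0.2, "ax": 0, "ay": 0, "az": 0, "gripper": 1}, {"dx": 0, "dy": 0, "dz": 0, "ax": 0, "ay": 0, "az": 0, "gripper": 1}, {"dx": 0, "dy": 0, "dz": 0, "ax": 0, "ay": 0, "az": 0, "gripper": 1}]'

```text
clock: 14.45
eef_pos: [598.2, 96.3, 129.6]
eef_rot: [3.141, 0.501, 3.07]
wrist_force: [-0.4, 0.1, 0.2]
finger_gap: 0.5
finger_force: 0.0
```

```bash
python3 - <<'E'
from h import *
togo()
c=snap("wrist","pics/w7.png")
for k,v in rims(c,G).items(): print(k,v)
from scipy.spatial.transform import Rotation as Ro
s=manip.read_state();R=Ro.from_euler("xyz",s["eef_rot"]).as_matrix();print(s["eef_rot"],proj(c,s["eef_pos"]+R@[0,0,8]))
E
```

```text
blue [  0.  174.1   9.9]
yellow [  0.  115.9   9. ]
red [ 0.5 58.5 10. ]
green [ 1.2 -0.4 11.2]
green (array([311.8, 265. ]), array([50.6, 89.3]), 61.9, (321, 281), 1654)
blue (array([593.1, 262.9]), array([40. , 88.2]), 55.9, (608, 284), 1244)
yellow (array([498.4, 264.1]), array([41.6, 89.3]), 55.6, (513, 284), 1798)
red (array([408.4, 265.3]), array([49.2, 89. ]), 63.4, (418, 283), 2187)
[3.14114373 0.50127225 3.07042679] (np.float64(321.44398330451156), np.float64(289.99885443436415))
```

Emit:
jog_arm --commands '[{"dx": 0, "dy": 0, "dz": 0.2, "ax": 0, "ay": 0, "az": 0, "gripper": 1}, {"dx": 0, "dy": 0, "dz": 0.25, "ax": 0, "ay": 0, "az": 0, "gripper": 1}, {"dx": 0, "dy": 0, "dz": 0.25, "ax": 0, "ay": 0, "az": 0, "gripper": 1}, {"dx": 0, "dy": 0, "dz": 0.2, "ax": 0, "ay": 0, "az": 0, "gripper": 1}, {"dx": 0, "dy": 0, "dz": 0, "ax": 0, "ay": 0, "az": 0, "gripper": 1}, {"dx": 0, "dy": 0, "dz": 0, "ax": 0, "ay": 0, "az": 0, "gripper": 1}]'

```text
clock: 15.25
eef_pos: [615.2, 95.0, 97.0]
eef_rot: [3.142, 0.5, 3.071]
wrist_force: [0.2, 0.2, 0.3]
finger_gap: 0.4
finger_force: 0.0
```

Emit:
jog_arm --commands '[{"dx": 0, "dy": 0, "dz": 0.08, "ax": 0, "ay": 0, "az": 0, "gripper": 1}, {"dx": 0, "dy": 0, "dz": 0, "ax": 0, "ay": 0, "az": 0, "gripper": 1}, {"dx": 0, "dy": 0, "dz": 0, "ax": 0, "ay": 0, "az": 0, "gripper": 1}]'

```text
clock: 15.62
eef_pos: [616.7, 94.9, 94.2]
eef_rot: [-3.142, 0.5, 3.071]
wrist_force: [0.9, 0.1, -0.4]
finger_gap: 0.5
finger_force: 0.0
```

Emit:
jog_arm --commands '[{"dx": 0, "dy": 0, "dz": 0.06, "ax": 0, "ay": 0, "az": 0, "gripper": 1}, {"dx": 0, "dy": 0, "dz": 0, "ax": 0, "ay": 0, "az": 0, "gripper": 1}, {"dx": 0, "dy": 0, "dz": 0, "ax": 0, "ay": 0, "az": 0, "gripper": 1}]'

```text
clock: 16.0
eef_pos: [618.0, 94.8, 92.2]
eef_rot: [3.142, 0.5, 3.071]
wrist_force: [-1.4, 1.4, 2.5]
finger_gap: 0.5
finger_force: 1.2
```

Emit:
jog_arm --commands '[{"dx": 0, "dy": 0, "dz": 0.06, "ax": 0, "ay": 0, "az": 0, "gripper": 1}, {"dx": 0, "dy": 0, "dz": 0.04, "ax": 0, "ay": 0, "az": 0, "gripper": 1}, {"dx": 0, "dy": 0, "dz": 0, "ax": 0, "ay": 0, "az": 0, "gripper": 1}, {"dx": 0, "dy": 0, "dz": 0, "ax": 0, "ay": 0, "az": 0, "gripper": 1}]'

```text
clock: 16.5
eef_pos: [619.9, 94.7, 88.6]
eef_rot: [3.142, 0.5, 3.071]
wrist_force: [-1.5, -0.0, 4.8]
finger_gap: 0.6
finger_force: 2.7
```

Emit:
jog_arm --commands '[{"dx": 0, "dy": 0, "dz": 0.04, "ax": 0, "ay": 0, "az": 0, "gripper": 1}, {"dx": 0, "dy": 0, "dz": 0, "ax": 0, "ay": 0, "az": 0, "gripper": 1}, {"dx": 0, "dy": 0, "dz": 0, "ax": 0, "ay": 0, "az": 0, "gripper": 1}]'

```text
clock: 16.88
eef_pos: [620.6, 94.6, 87.3]
eef_rot: [3.142, 0.5, 3.071]
wrist_force: [-3.1, 0.4, 5.8]
finger_gap: 0.6
finger_force: 3.2
```

Emit:
jog_arm --commands '[{"dx": 0, "dy": 0, "dz": 0.025, "ax": 0, "ay": 0, "az": 0, "gripper": 1}, {"dx": 0, "dy": 0, "dz": 0, "ax": 0, "ay": 0, "az": 0, "gripper": 1}, {"dx": 0, "dy": 0, "dz": 0, "ax": 0, "ay": 0, "az": 0, "gripper": 1}, {"dx": 0, "dy": 0, "dz": 0, "ax": 0, "ay": 0, "az": 0, "gripper": 1}]'

```text
clock: 17.38
eef_pos: [621.1, 94.6, 86.5]
eef_rot: [3.142, 0.5, 3.071]
wrist_force: [-3.4, -0.2, 5.7]
finger_gap: 0.4
finger_force: 3.6
```

Emit:
jog_arm --commands '[{"dx": 0, "dy": 0, "dz": -0.4, "ax": 0, "ay": 0, "az": 0, "gripper": 1}, {"dx": 0, "dy": 0, "dz": -0.8, "ax": 0, "ay": 0, "az": 0, "gripper": 1}, {"dx": 0, "dy": 0, "dz": -0.3, "ax": 0, "ay": 0, "az": 0, "gripper": 1}, {"dx": 0, "dy": 0.5, "dz": 0, "ax": 0, "ay": 0, "az": 0, "gripper": 1}, {"dx": 0, "dy": 0.9, "dz": 0, "ax": 0, "ay": 0, "az": 0, "gripper": 1}, {"dx": 0, "dy": 0.9, "dz": 0, "ax": 0, "ay": 0, "az": 0, "gripper": 1}, {"dx": 0, "dy": 0.9, "dz": 0, "ax": 0, "ay": 0, "az": 0, "gripper": 1}, {"dx": 0, "dy": 0.8, "dz": 0, "ax": 0, "ay": 0, "az": 0, "gripper": 1}, {"dx": 0, "dy": 0.36, "dz": 0, "ax": 0, "ay": 0, "az": 0, "gripper": 1}, {"dx": 0, "dy": 0, "dz": 0, "ax": 0, "ay": 0, "az": 0, "gripper": 1}]'

```text
clock: 18.62
eef_pos: [604.5, 270.7, 138.5]
eef_rot: [-3.141, 0.499, 3.072]
wrist_force: [-0.6, 0.2, 0.4]
finger_gap: 0.6
finger_force: 0.0
```

```bash
python3 - <<'E'
from h import *
togo()
E
```

```text
blue [-1.1 -0.4 20.6]
yellow [ -1.  -58.6  19.7]
red [  -0.5 -115.9   20.8]
green [   0.3 -174.9   22. ]
```

Emit:
jog_arm --commands '[{"dx": -0.03, "dy": 0, "dz": 0.3, "ax": 0, "ay": 0, "az": 0, "gripper": 1}, {"dx": 0, "dy": 0, "dz": 0.3, "ax": 0, "ay": 0, "az": 0, "gripper": 1}, {"dx": 0, "dy": 0, "dz": 0.3, "ax": 0, "ay": 0, "az": 0, "gripper": 1}, {"dx": 0, "dy": 0, "dz": 0.2, "ax": 0, "ay": 0, "az": 0, "gripper": 1}, {"dx": 0, "dy": 0, "dz": 0.1, "ax": 0, "ay": 0, "az": 0, "gripper": 1}, {"dx": 0, "dy": 0, "dz": 0, "ax": 0, "ay": 0, "az": 0, "gripper": 1}, {"dx": 0, "dy": 0, "dz": 0, "ax": 0, "ay": 0, "az": 0, "gripper": 1}]'

```text
clock: 19.5
eef_pos: [628.7, 269.0, 97.7]
eef_rot: [3.141, 0.5, 3.071]
wrist_force: [-0.3, -0.5, -0.7]
finger_gap: 0.4
finger_force: 0.0
```

Emit:
jog_arm --commands '[{"dx": 0, "dy": 0, "dz": 0.07, "ax": 0, "ay": 0, "az": 0, "gripper": 1}, {"dx": 0, "dy": 0, "dz": 0, "ax": 0, "ay": 0, "az": 0, "gripper": 1}, {"dx": 0, "dy": 0, "dz": 0, "ax": 0, "ay": 0, "az": 0, "gripper": 1}]'

```text
clock: 19.88
eef_pos: [630.0, 268.8, 94.9]
eef_rot: [3.142, 0.5, 3.071]
wrist_force: [-0.7, 0.6, -0.5]
finger_gap: 0.2
finger_force: 0.0
```

Emit:
jog_arm --commands '[{"dx": 0, "dy": 0, "dz": 0.06, "ax": 0, "ay": 0, "az": 0, "gripper": 1}, {"dx": 0, "dy": 0, "dz": 0, "ax": 0, "ay": 0, "az": 0, "gripper": 1}, {"dx": 0, "dy": 0, "dz": 0, "ax": 0, "ay": 0, "az": 0, "gripper": 1}]'

```text
clock: 20.25
eef_pos: [631.2, 268.7, 92.7]
eef_rot: [-3.142, 0.5, 3.071]
wrist_force: [0.7, -0.9, 0.2]
finger_gap: 0.6
finger_force: 0.0
```

Emit:
jog_arm --commands '[{"dx": 0, "dy": 0, "dz": 0.06, "ax": 0, "ay": 0, "az": 0, "gripper": 1}, {"dx": 0, "dy": 0, "dz": 0, "ax": 0, "ay": 0, "az": 0, "gripper": 1}, {"dx": 0, "dy": 0, "dz": 0, "ax": 0, "ay": 0, "az": 0, "gripper": 1}]'

```text
clock: 20.62
eef_pos: [632.4, 268.7, 90.9]
eef_rot: [3.141, 0.5, 3.071]
wrist_force: [-1.9, -0.2, 2.6]
finger_gap: 0.1
finger_force: 1.7
```

Emit:
jog_arm --commands '[{"dx": 0, "dy": 0, "dz": 0.06, "ax": 0, "ay": 0, "az": 0, "gripper": 1}, {"dx": 0, "dy": 0, "dz": 0, "ax": 0, "ay": 0, "az": 0, "gripper": 1}, {"dx": 0, "dy": 0, "dz": 0, "ax": 0, "ay": 0, "az": 0, "gripper": 1}]'

```text
clock: 21.0
eef_pos: [633.6, 268.6, 88.7]
eef_rot: [3.141, 0.5, 3.071]
wrist_force: [-2.4, 0.9, 4.4]
finger_gap: 1.0
finger_force: 2.6
```

Emit:
jog_arm --commands '[{"dx": 0, "dy": 0, "dz": 0.06, "ax": 0, "ay": 0, "az": 0, "gripper": 1}, {"dx": 0, "dy": 0, "dz": 0, "ax": 0, "ay": 0, "az": 0, "gripper": 1}, {"dx": 0, "dy": 0, "dz": 0, "ax": 0, "ay": 0, "az": 0, "gripper": 1}]'

```text
clock: 21.38
eef_pos: [634.7, 268.5, 86.6]
eef_rot: [3.141, 0.5, 3.071]
wrist_force: [-3.2, 0.1, 5.5]
finger_gap: 0.8
finger_force: 3.5
```

Emit:
jog_arm --commands '[{"dx": 0, "dy": 0, "dz": 0.015, "ax": 0, "ay": 0, "az": 0, "gripper": 1}, {"dx": 0, "dy": 0, "dz": 0, "ax": 0, "ay": 0, "az": 0, "gripper": 1}, {"dx": 0, "dy": 0, "dz": 0, "ax": 0, "ay": 0, "az": 0, "gripper": 1}]'

```text
clock: 21.75
eef_pos: [635.0, 268.5, 86.1]
eef_rot: [3.141, 0.5, 3.071]
wrist_force: [-3.3, 0.3, 6.2]
finger_gap: 0.5
finger_force: 3.7
```

Emit:
jog_arm --commands '[{"dx": 0, "dy": 0, "dz": -0.4, "ax": 0, "ay": 0, "az": 0, "gripper": 1}, {"dx": 0, "dy": 0, "dz": -0.8, "ax": 0, "ay": 0, "az": 0, "gripper": 1}, {"dx": 0, "dy": 0, "dz": -0.325, "ax": 0, "ay": 0, "az": 0, "gripper": 1}, {"dx": 0, "dy": -0.5, "dz": 0, "ax": 0, "ay": 0, "az": 0, "gripper": 1}, {"dx": 0, "dy": -0.6, "dz": 0, "ax": 0, "ay": 0, "az": 0, "gripper": 1}, {"dx": 0, "dy": -0.35, "dz": 0, "ax": 0, "ay": 0, "az": 0, "gripper": 1}, {"dx": 0, "dy": 0, "dz": 0, "ax": 0, "ay": 0, "az": 0, "gripper": 1}, {"dx": 0, "dy": 0, "dz": 0, "ax": 0, "ay": 0, "az": 0, "gripper": 1}]'

```text
clock: 22.75
eef_pos: [601.7, 212.9, 139.3]
eef_rot: [-3.142, 0.5, 3.071]
wrist_force: [0.5, 0.3, -0.1]
finger_gap: 0.3
finger_force: 0.0
```

```bash
python3 - <<'E'
from h import *
togo()
E
```

```text
blue [ 0.4 57.5 20.7]
yellow [ 0.5 -0.6 19.7]
red [  1.  -58.   20.8]
green [   1.7 -116.9   22. ]
```

Emit:
jog_arm --commands '[{"dx": 0, "dy": 0, "dz": 0.3, "ax": 0, "ay": 0, "az": 0, "gripper": 1}, {"dx": 0, "dy": 0, "dz": 0.3, "ax": 0, "ay": 0, "az": 0, "gripper": 1}, {"dx": 0, "dy": 0, "dz": 0.3, "ax": 0, "ay": 0, "az": 0, "gripper": 1}, {"dx": 0, "dy": 0, "dz": 0.2, "ax": 0, "ay": 0, "az": 0, "gripper": 1}, {"dx": 0, "dy": 0, "dz": 0.1, "ax": 0, "ay": 0, "az": 0, "gripper": 1}, {"dx": 0, "dy": 0, "dz": 0, "ax": 0, "ay": 0, "az": 0, "gripper": 1}, {"dx": 0, "dy": 0, "dz": 0, "ax": 0, "ay": 0, "az": 0, "gripper": 1}]'

```text
clock: 23.62
eef_pos: [624.6, 211.1, 97.7]
eef_rot: [3.141, 0.501, 3.071]
wrist_force: [-0.3, 0.2, 0.3]
finger_gap: 0.7
finger_force: 0.0
```

Emit:
jog_arm --commands '[{"dx": 0, "dy": 0, "dz": 0.07, "ax": 0, "ay": 0, "az": 0, "gripper": 1}, {"dx": 0, "dy": 0, "dz": 0, "ax": 0, "ay": 0, "az": 0, "gripper": 1}, {"dx": 0, "dy": 0, "dz": 0, "ax": 0, "ay": 0, "az": 0, "gripper": 1}]'

```text
clock: 24.0
eef_pos: [625.9, 210.9, 94.9]
eef_rot: [3.142, 0.5, 3.071]
wrist_force: [0.5, 0.5, -0.3]
finger_gap: 0.3
finger_force: 0.0
```

Emit:
jog_arm --commands '[{"dx": 0, "dy": 0, "dz": 0.06, "ax": 0, "ay": 0, "az": 0, "gripper": 1}, {"dx": 0, "dy": 0, "dz": 0, "ax": 0, "ay": 0, "az": 0, "gripper": 1}, {"dx": 0, "dy": 0, "dz": 0, "ax": 0, "ay": 0, "az": 0, "gripper": 1}]'

```text
clock: 24.38
eef_pos: [627.2, 210.9, 93.0]
eef_rot: [3.141, 0.5, 3.071]
wrist_force: [-1.9, 0.0, 3.9]
finger_gap: 0.7
finger_force: 1.7
```

Emit:
jog_arm --commands '[{"dx": 0, "dy": 0, "dz": 0.06, "ax": 0, "ay": 0, "az": 0, "gripper": 1}, {"dx": 0, "dy": 0, "dz": 0.06, "ax": 0, "ay": 0, "az": 0, "gripper": 1}, {"dx": 0, "dy": 0, "dz": 0.01, "ax": 0, "ay": 0, "az": 0, "gripper": 1}, {"dx": 0, "dy": 0, "dz": 0, "ax": 0, "ay": 0, "az": 0, "gripper": 1}]'

```text
clock: 24.88
eef_pos: [629.7, 210.7, 88.4]
eef_rot: [3.141, 0.5, 3.071]
wrist_force: [-3.9, -0.6, 5.1]
finger_gap: 0.3
finger_force: 3.6
```

Finger force 3.6 N is about 7 N total, so roughly 6.3 mm of travel. I hold for more than 1.5 s.

Emit:
jog_arm --commands '[{"dx": 0, "dy": 0, "dz": 0.01, "ax": 0, "ay": 0, "az": 0, "gripper": 1}, {"dx": 0, "dy": 0, "dz": 0, "ax": 0, "ay": 0, "az": 0, "gripper": 1}, {"dx": 0, "dy": 0, "dz": 0, "ax": 0, "ay": 0, "az": 0, "gripper": 1}, {"dx": 0, "dy": 0, "dz": 0, "ax": 0, "ay": 0, "az": 0, "gripper": 1}, {"dx": 0, "dy": 0, "dz": 0, "ax": 0, "ay": 0, "az": 0, "gripper": 1}, {"dx": 0, "dy": 0, "dz": 0, "ax": 0, "ay": 0, "az": 0, "gripper": 1}, {"dx": 0, "dy": 0, "dz": 0, "ax": 0, "ay": 0, "az": 0, "gripper": 1}, {"dx": 0, "dy": 0, "dz": 0, "ax": 0, "ay": 0, "az": 0, "gripper": 1}, {"dx": 0, "dy": 0, "dz": 0, "ax": 0, "ay": 0, "az": 0, "gripper": 1}, {"dx": 0, "dy": 0, "dz": 0, "ax": 0, "ay": 0, "az": 0, "gripper": 1}]'

```text
clock: 26.12
eef_pos: [629.9, 210.7, 88.1]
eef_rot: [3.141, 0.5, 3.071]
wrist_force: [-4.4, -0.5, 5.7]
finger_gap: 0.6
finger_force: 3.8
```

Emit:
jog_arm --commands '[{"dx": 0, "dy": 0, "dz": 0, "ax": 0, "ay": 0, "az": 0, "gripper": 1}, {"dx": 0, "dy": 0, "dz": 0, "ax": 0, "ay": 0, "az": 0, "gripper": 1}, {"dx": 0, "dy": 0, "dz": 0, "ax": 0, "ay": 0, "az": 0, "gripper": 1}, {"dx": 0, "dy": 0, "dz": 0, "ax": 0, "ay": 0, "az": 0, "gripper": 1}, {"dx": 0, "dy": 0, "dz": 0, "ax": 0, "ay": 0, "az": 0, "gripper": 1}]'

```text
clock: 26.75
eef_pos: [629.9, 210.7, 88.1]
eef_rot: [3.141, 0.5, 3.071]
wrist_force: [-4.3, 0.1, 7.0]
finger_gap: 0.3
finger_force: 3.8
```

Emit:
jog_arm --commands '[{"dx": 0, "dy": 0, "dz": -0.4, "ax": 0, "ay": 0, "az": 0, "gripper": 1}, {"dx": 0, "dy": 0, "dz": -0.8, "ax": 0, "ay": 0, "az": 0, "gripper": 1}, {"dx": 0, "dy": 0, "dz": -0.8, "ax": 0, "ay": 0, "az": 0, "gripper": 1}, {"dx": 0, "dy": 0, "dz": -0.5, "ax": 0, "ay": 0, "az": 0, "gripper": 1}, {"dx": 0, "dy": 0, "dz": 0, "ax": 0, "ay": 0, "az": 0, "gripper": 1}, {"dx": 0, "dy": 0, "dz": 0, "ax": 0, "ay": 0, "az": 0, "gripper": 1}]'

```text
clock: 27.5
eef_pos: [581.8, 213.9, 174.9]
eef_rot: [-3.141, 0.499, 3.071]
wrist_force: [-0.5, 0.3, -0.6]
finger_gap: 0.6
finger_force: 0.0
```

```bash
python3 - <<'E'
from h import *
print(job.sign_off())
E
```

```text
the job is handed in; nothing more can be done
None
```

I laid the spatula flat in the blue compartment with its handle at the orange-block end, pressed green, then blue, then yellow (held about 1.9 s) at roughly 7–8 N each, and handed the job in at 27.5 s; the sign-off returned no verdict, and key travel (about 6 mm) was judged from force readings, not measured directly.

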